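Make up two pottery class kits

ROBOT

A 6-joint arm with a two-finger parallel gripper is mounted at the origin on the work surface. World frame = base frame: x ahead of the robot, y to its left, z up, the work surface at z = 0. Lengths are in m, angles in rad, forces in N, time in s.
With the tool pointing down it reaches from about 0.375 to 0.9 m from the base axis. Payload 3.1 kg.
Tool frame: the origin (TCP) lies midway between the tips of the shut fingers; the grasp point (between the pads) lies 19 mm behind it; z points along the fingers, y is the line along which they close (so a half turn about z gives the same grasp; the last joint's range is limited). The gripper opens to 87 mm and grips with 3 to 60 N. Pads are 19 mm wide; open, the fingers measure 117 mm over their backs; the gripper's body (75 mm by 190 mm) begins 51 mm behind the grasp point.
Start: joints at [1.081, 0.527, 1.433, -0, 1.181, -0.178], TCP at [0.192, 0.595, 0.223] pointing down, gripper open.
Joint ranges: [-3.08, 3.08], [-0.75, 2.2], [0.22, 2.44], [-1.43, 4.57], [0, 2.65], [-2.85, 2.85]. Speed limits (rad/s): [2.79, 2.79, 3.14, 3.14, 3.14, 3.14].

INTERFACE

Orientations are given as a unit quaternion [x, y, z, w].
In Python, from plant import bot, capture gives the robot as it stands (bot), with the cameras as plain functions.
- The arm moves only by the shell command python3 shift.py 'ROWS' [FORCE]. ROWS is a JSON list of rows, 1 to 10 of them, each of 5 numbers: dx, dy, dz in m, then a turn about the tool's z in rad, then the opening from 0.0 (shut) to 1.0 (fully open); each row shifts and turns the commanded pose from where the row before left it, along the tool's axes as they then stand; what a row does not reach is not made up. A row lasts 1/12 s, in which the tool goes at most 0.0417 m and 0.125 rad, less where a joint would pass 70% of its speed; a pose out of reach is approached as far as the arm can. The fingers move at their own pace and stop on an object; FORCE is the grip in N (left out, the last holds). Time passes only in rows, so rows that do not move let the fingers close. It prints the time, the measured TCP pose, the force, the opening and the grip force at its end.
- bot.get_state(): the state, without advancing time (a new reading comes with each control period).
- capture(name): name is "side" or "top"; returns a dict with "color" (480x640x3 uint8, red, green, blue), "mtx" (3x3 intrinsics, pixels), "rvec" (rotation vector, rad) and "tvec" (3), from world to camera coordinates, as OpenCV has them. Camera axes: x right, y down, z forward; pixel columns grow to the right and rows downward; lengths in m; the calibration is good to about 2 mm. A picture is of the moment at which its call begins. There is no depth.
- bot.job_done(): hands the job in; it is judged then, once.
The state is a dict: "time": time; "joints": joint angles; "joint_velocities": joint speeds; "tau": joint torques, N m; "ee_pos": TCP position; "eef_rot": TCP orientation; "contact_force": force on the tool from outside, world axes, zero at the start; "moment": the same for the moment, N m; "grip_width": opening from 0.0 (shut) to 1.0 (fully open); "gripper_force": force on a finger pad.
Only numpy, scipy, OpenCV 4.12 (cv2) and the standard library are available. Lean on these libraries where they do the work, as an engineer would, in place of code of your own. Each camera call takes 0.05 s, during which the arm holds its last target. There are 200 camera calls.

TASK

Make up the two class kits, everything upright in its own bay and let go: in the three-bay tray the wide beaker goes in the wide end bay, the round stamp in the middle bay and the kiln post, standing, in the narrow end bay; in the two-bay tray the bar stamp goes, block down, in the long bay and the narrow beaker in the square bay. The narrow beaker is still nested in the wide one, so pull it out. Set the ceramic things down gently rather than dropping them, and leave the two drying leaves lying where they are.

Things in the scene. Friction and masses are not known exactly. Their poses are not given: they have to be found in the camera images.
- wide_beaker: short wide terracotta beaker, open at the top, about 220 g: 65 mm high, outer diameter 52 mm at the foot widening evenly to 64 mm at the rim, wall 4 mm, floor 5 mm thick. At the start it stands upright on the table with the narrow beaker nested in it. Origin: centre of its underside; z up its axis.
- narrow_beaker: tall narrow terracotta beaker, open at the top, about 130 g: 90 mm high, outer diameter 40 mm at the foot widening evenly to 52 mm at the rim, wall 4 mm. At the start it stands on the floor of the wide beaker, about 2 mm play all round, its top 30 mm above the wide one's rim; not stuck, comes straight up. Origin: centre of underside; z up its axis.
- round_stamp: wooden hand stamp, about 70 g: a round block 44 mm in diameter and 16 mm high with an upright round handle 20 mm in diameter on top, 68 mm high in all, standing on the block. Origin: centre of the underside; z up the handle.
- bar_stamp: wooden hand stamp, about 90 g: an oblong block 80 x 32 mm, 20 mm high, with an upright ridge handle on top, 56 mm long, 14 mm thick, up to 64 mm above the underside. Origin: centre of the underside; x along the length of block and ridge, y across them, z up.
- kiln_post: pale ceramic kiln post, about 110 g: square, 28 x 28 mm, 72 mm high, standing upright, with a small dark spot on top. Origin: centre of the underside; x and y square to its side faces, z up.
- three_bay_tray: fixed wooden tray 212 (x) by 88 mm (y); floor 6 mm and top of rim and dividers (6 mm thick) 16 mm above the table. Three bays in a row along x, 76 mm across in y: wide end bay, 76 mm long, centre x = -62 mm; middle bay, 64 mm, x = +14 mm; narrow end bay, 48 mm, x = +76 mm. Origin: centre of underside; x along the tray, roughly away from the robot, z up.
- two_bay_tray: fixed wooden tray 180 (x) by 72 mm (y); floor 6 mm and top of rim and divider (6 mm thick) 16 mm above the table. Two bays in a row along x, 60 mm across in y: long bay, 100 mm long, centre x = -34 mm; square bay, 62 mm long, centre x = +53 mm. Origin: centre of underside; x along the tray, roughly away from the robot, z up.
- leaf_a: white flat ceramic leaf, 88 x 26 mm and 8 mm thick, drying on the table among the stock; to be left alone. Origin: centre of its underside; x along it.
- leaf_b: cream flat ceramic leaf, 88 x 26 mm and 8 mm thick, drying on the table among the stock; to be left alone. Origin: centre of its underside; x along it.

How it is judged:
At the end, for the whole second after the job is handed in: Each of the five things stands upright (within 5 degrees) on the floor of its own bay (underside within 3 mm), released and at rest, anywhere inside the bay: its origin within 12 to 14 mm of the bay's centre along the tray and 12 (narrow beaker) to 26 mm (kiln post) across it (x of wide_beaker in the frame of three_bay_tray between -0.076 and -0.048 m and y of wide_beaker in the frame of three_bay_tray between -0.014 and 0.014 m and z of wide_beaker in the frame of three_bay_tray between 0.003 and 0.009 m and angle between each of wide_beaker, round_stamp, kiln_post, bar_stamp, narrow_beaker's own z axis and vertical below 0.09 rad and linear speed of each of wide_beaker, round_stamp, kiln_post, bar_stamp, narrow_beaker below 0.02 m/s and angular speed of each of wide_beaker, round_stamp, kiln_post, bar_stamp, narrow_beaker below 0.2 rad/s and x of round_stamp in the frame of three_bay_tray between 0.002 and 0.026 m and y of round_stamp in the frame of three_bay_tray between -0.018 and 0.018 m and z of round_stamp in the frame of three_bay_tray between 0.003 and 0.009 m and x of kiln_post in the frame of three_bay_tray between 0.064 and 0.088 m and y of kiln_post in the frame of three_bay_tray between -0.026 and 0.026 m and z of kiln_post in the frame of three_bay_tray between 0.003 and 0.009 m and x of bar_stamp in the frame of two_bay_tray between -0.046 and -0.022 m and y of bar_stamp in the frame of two_bay_tray between -0.016 and 0.016 m and z of bar_stamp in the frame of two_bay_tray between 0.003 and 0.009 m and x of narrow_beaker in the frame of two_bay_tray between 0.04 and 0.066 m and y of narrow_beaker in the frame of two_bay_tray between -0.012 and 0.012 m and z of narrow_beaker in the frame of two_bay_tray between 0.003 and 0.009 m); the robot touches nothing.
It fails at once if a drying leaf is shifted by more than 20 mm (distance of any of leaf_a, leaf_b from where it was at the start of the episode above 0.02 m).
It fails at once if a ceramic thing (beaker, kiln post) is dropped: it moves faster than 0.6 m/s while the fingers do not hold it (a fall of about 18 mm) ((linear speed of wide_beaker above 0.6 m/s and contact force between the fingers and wide_beaker below 0.05 N) or (linear speed of narrow_beaker above 0.6 m/s and contact force between the fingers and narrow_beaker below 0.05 N) or (linear speed of kiln_post above 0.6 m/s and contact force between the fingers and kiln_post below 0.05 N)).
It also fails if it takes over 131 s, if anything falls off the work surface, if the arm or the gripper's body presses on something with over 40 N, if the wrist force passes 120 N, or if a joint passes its speed limit or range.

## Working session

There is one attempt and no reset: what is moved stays moved. The work goes in short steps, Python scripts to look and compute and a shell command to move; the robot and the scene stay as the last step left them, time stands still between calls to the robot, and variables do not carry over. Pictures are saved under pics/ and viewed, at most 14 in all, crops included, and the job is handed in when it is done.

```bash
ls; mkdir -p pics; python3 - <<'E'
from plant import bot, capture
import cv2,pickle
for n in("top","side"):
    c=capture(n); cv2.imwrite(f"pics/{n}0.png",c["color"][:,:,::-1]); pickle.dump(c,open(f"{n}.pkl","wb"))
    print(n,c["mtx"],c["rvec"],c["tvec"])
print(bot.get_state())
E
```

```text
pics
plant.py
shift.py
top [[529.58776512   0.         319.06089463]
 [  0.         529.58776512 233.08846016]
 [  0.           0.           1.        ]] [ 2.20199465 -2.18022581  0.11984693] [-0.01146321  0.55694209  0.91221446]
side [[605.89901679   0.         325.43985152]
 [  0.         605.89901679 234.11157129]
 [  0.           0.           1.        ]] [ 2.13898317 -0.48649231  0.22193929] [-0.50683505  0.18159807  0.87991803]
{'time': 0.1, 'joints': array([ 1.08050320e+00,  5.28364912e-01,  1.43375232e+00,  3.06925517e-06,
        1.18141680e+00, -1.78511248e-01]), 'joint_velocities': array([-0.00168916, -0.00114511, -0.0044354 ,  0.00087903,  0.00071449,
        0.00090972]), 'tau': array([ 6.77353328e-04, -4.40987206e+01, -1.77149981e+01,  6.35315641e-02,
        5.33780828e-02, -4.22223263e-05]), 'ee_pos': array([0.19138782, 0.59429057, 0.22168154]), 'eef_rot': array([ 1.55260798e-01,  9.87873040e-01, -9.16457462e-04, -3.19926464e-04]), 'contact_force': array([ 0.37827937, -0.07222563,  0.92429113]), 'moment': array([-0.00950157, -0.01820483, -0.00710147]), 'gripper_force': 0.0, 'grip_width': 0.9977479529731164}
```

View pics/top0.png

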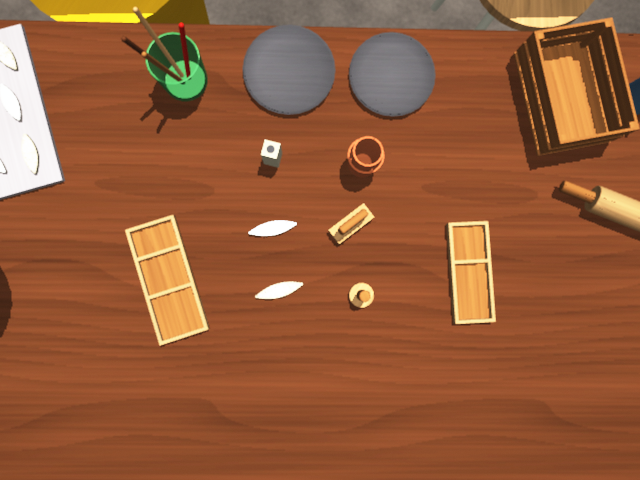

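View pics/side0.png

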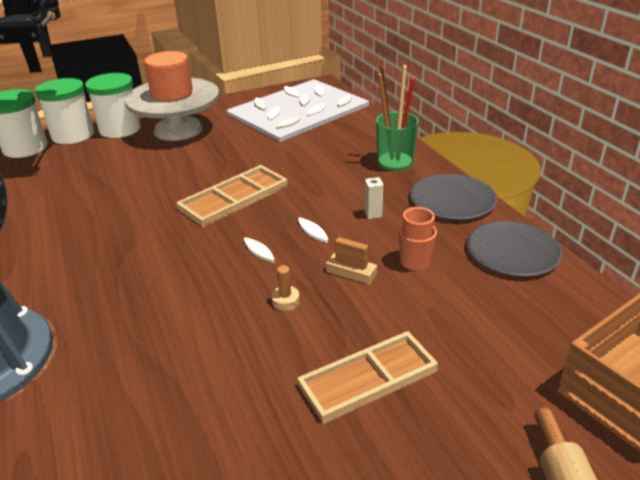

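The top view shows the three-bay tray on the left (about 166,280) and the two-bay tray on the right (about 471,272). The post is at (270,150), the nested beakers at (367,156), the bar stamp at (351,224), the round stamp at (361,295), and the leaves at (272,228) and (279,290). The side view agrees. Next I'll enlarge crops.

```bash
python3 - <<'E'
import cv2
t=cv2.imread("pics/top0.png")
a=cv2.resize(t[125:325,235:405],None,fx=3,fy=3,interpolation=cv2.INTER_CUBIC);cv2.imwrite("pics/c1.png",a)
l=cv2.resize(t[205:355,115:220],None,fx=3.6,fy=3.6,interpolation=cv2.INTER_CUBIC)
r=cv2.resize(t[205:355,425:520],None,fx=3.6,fy=3.6,interpolation=cv2.INTER_CUBIC)
print(l.shape,r.shape);cv2.imwrite("pics/c2.png",cv2.hconcat([l,r]))
E
```

```text
(540, 378, 3) (540, 342, 3)
```

View pics/c1.png

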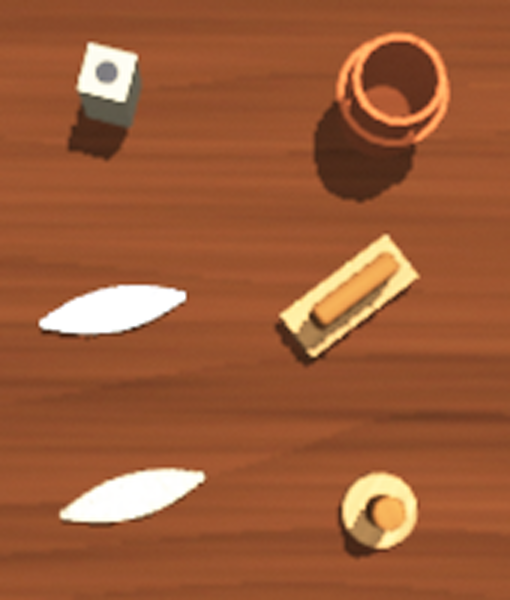

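View pics/c2.png

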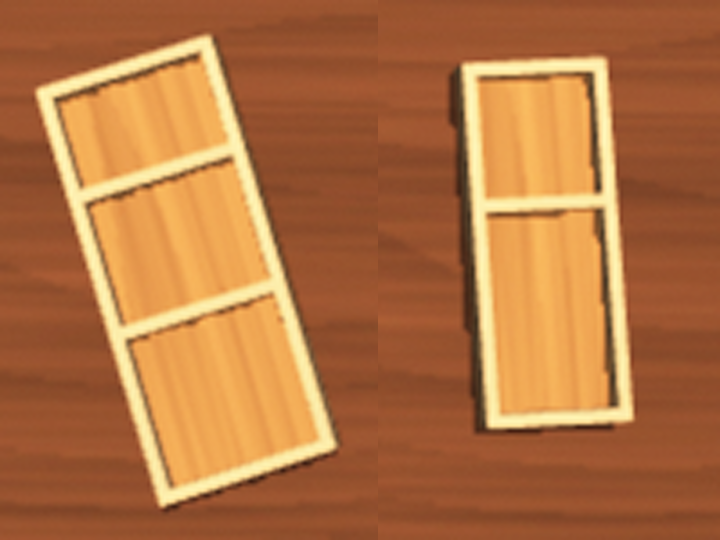

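The crops give clean corners for the post top, ridge, block, rims and both trays' rims. Localizing them now.

```bash
cat > h.py <<'E'
import numpy as np,cv2,pickle
from scipy.spatial.transform import Rotation as R
def world(c,uv,z):
    K,rv,t=c["mtx"],c["rvec"],np.asarray(c["tvec"]).ravel()
    Rm=cv2.Rodrigues(np.asarray(rv))[0]; o=-Rm.T@t
    uv=np.atleast_2d(np.array(uv,float)); d=(np.linalg.inv(K)@np.c_[uv,np.ones(len(uv))].T).T@Rm
    return (o+d*((z-o[2])/d[:,2])[:,None])[:,:2]
def proj(c,P): return cv2.projectPoints(np.atleast_2d(np.array(P,float)),np.asarray(c["rvec"]),np.asarray(c["tvec"]),c["mtx"],None)[0][:,0]
def crop(uv,f,x0,y0): return (np.array(uv,float)+.5)/f-.5+[x0,y0]
E
python3 - <<'E'
from h import *
np.set_printoptions(precision=4,suppress=True)
t=pickle.load(open("top.pkl","rb"));s=pickle.load(open("side.pkl","rb"))
def c1(n,uv,z):
    w=world(t,crop(uv,3,235,125),z); print(n,w.mean(0),"side px",proj(s,[*w.mean(0),z])[0]);return w
def rect(w):
    print("  edges",np.linalg.norm(np.roll(w,-1,0)-w,axis=1)," yaws",np.degrees(np.arctan2(*(np.roll(w,-1,0)-w)[:,::-1].T)))
rect(c1("post",[(89,42),(139,57),(126,103),(78,86)],.072))
c1("nrim",[(400,80)],.09); c1("wrim",[(393,91)],.065)
rect(c1("bar",[(387,235),(419,275),(313,357),(278,318)],.02)); c1("ridge",[(357,288)],.064)
c1("rnd block",[(379.5,511)],.016); c1("rnd handle",[(388,512)],.068)
for n,q in(("leafa?",[(39,325),(187,295)]),("leafb?",[(60,517),(205,475)])): w=c1(n,q,.008);print(w,np.linalg.norm(w[0]-w[1]))
for n,q,x0 in(("T3",[(37,91),(211,34),(338,447),(163,508)],115),("T2",[(82,66),(229,57),(255,421),(109,430)],425)):
    w=world(t,crop(q,3.6,x0,205),.016);c=w.mean(0);x=w[0]+w[1]-w[2]-w[3];x/=np.linalg.norm(x);y=np.array([-x[1],x[0]])
    print(n,c,"yaw",np.degrees(np.arctan2(x[1],x[0])));rect(w)
    for b in ((-.062,.014,.076) if n=="T3" else (-.034,.053)): print("  bay",b,c+b*x,proj(s,[*(c+b*x),.006])[0],np.linalg.norm(c+b*x))
from plant import bot, capture
print(R.from_quat(bot.get_state()["eef_rot"]).as_matrix())
E
```

```text
post [0.6955 0.0785] side px [373.0784 181.3405]
  edges [0.0295 0.0274 0.0287 0.026 ]  yaws [-106.1152  165.3559   71.0419  -12.7657]
nrim [ 0.689  -0.0846] side px [417.616  217.4329]
wrim [ 0.6886 -0.0835] side px [416.1065 229.6769]
bar [ 0.5753 -0.0629] side px [349.7607 262.943 ]
  edges [0.0305 0.0799 0.031  0.0818]  yaws [-141.1565  128.2368   42.3421  -52.0637]
ridge [ 0.5754 -0.0634] side px [349.9878 241.7678]
rnd block [ 0.4487 -0.0815] side px [283.6765 293.4337]
rnd handle [ 0.4499 -0.0807] side px [282.0981 267.1642]
leafa? [0.5666 0.0775] side px [311.2859 227.631 ]
[[0.5571 0.1215]
 [0.5761 0.0335]] 0.09000574628866631
leafb? [0.4561 0.0642] side px [257.4316 247.3797]
[[0.4434 0.1068]
 [0.4688 0.0215]] 0.08903834007057551
T3 [0.4736 0.2608] yaw 18.642498773724366
  edges [0.0887 0.2117 0.0883 0.2123]  yaws [ -70.8346 -161.413   109.5867   18.6978]
  bay -0.062 [0.4149 0.2409] [207.4341 206.1513] 0.4797466499430639
  bay 0.014 [0.4869 0.2652] [238.4093 191.8102] 0.5544266644491336
  bay 0.076 [0.5456 0.2851] [262.1578 180.8149] 0.6155891833144356
T2 [ 0.4912 -0.2787] yaw 3.3372517585753587
  edges [0.0742 0.1802 0.0726 0.1798]  yaws [ -85.846  -176.9237   93.8359    3.5989]
  bay -0.034 [ 0.4573 -0.2806] [344.5942 383.7584] 0.5365308475070052
  bay 0.053 [ 0.5441 -0.2756] [398.3079 360.1161] 0.6099384957311786
[[-0.9518  0.3068 -0.0009]
 [ 0.3068  0.9518 -0.0017]
 [ 0.0003 -0.0019 -1.    ]]
```

```bash
cat > go.py <<'E'
# usage: go.py x y z phi_deg -> turn first, then dx dy dz in the turned tool frame
import sys,numpy as np
from scipy.spatial.transform import Rotation as R
from plant import bot, capture
s=bot.get_state(); x,y,z,phi=map(float,sys.argv[1:5]); M=R.from_quat(s["eef_rot"])
Y=M.as_matrix()[:,1]; a=np.arctan2(Y[1],Y[0]); turn=-((np.radians(phi)-a+np.pi)%(2*np.pi)-np.pi)
N=M*R.from_rotvec([0,0,turn]); d=N.inv().apply(np.array([x,y,z])-s["ee_pos"])
print("t",s["time"],"turn %.3f d %s rows %.1f"%(turn,d.round(4),max(np.linalg.norm(d)/.0417,0)),"j",np.round(s["joints"],2),"F",s["contact_force"].round(1),"w %.3f g %.1f"%(s["grip_width"],s["gripper_force"]))
E
python3 shift.py '[[0,0,0,-0.104,1],[0,0,0,-0.104,1],[0,0,0,-0.104,1],[0,0,0,0,1]]'
python3 go.py .689 -.084 .14 90
```

```text
time: 0.43
ee_pos: [0.1915, 0.5945, 0.222]
eef_rot: [-0.001, 1.0, -0.001, -0.0]
contact_force: [-0.8, 0.0, 0.2]
grip_width: 1.0
gripper_force: 0.0
t 0.4333 turn 0.002 d [-0.4975 -0.6784  0.0825] rows 20.3 j [ 1.08  0.53  1.43 -0.    1.18 -0.49] F [-0.8  0.   0.2] w 1.000 g 0.0
```

```bash

python3 shift.py '[[-0.012,-0.016,0,0,1],[-0.024,-0.032,0,0,1],[-0.024,-0.032,0,0,1],[-0.024,-0.032,0,0,1],[-0.024,-0.032,0,0,1],[-0.024,-0.032,0,0,1],[-0.024,-0.032,0,0,1],[-0.024,-0.032,0,0,1],[-0.024,-0.032,0,0,1],[-0.024,-0.032,0,0,1]]' >/dev/null
python3 shift.py '[[-0.024,-0.032,0,0,1],[-0.024,-0.032,0,0,1],[-0.024,-0.032,0,0,1],[-0.024,-0.032,0,0,1],[-0.024,-0.032,0,0,1],[-0.024,-0.032,0,0,1],[-0.024,-0.032,0.01,0,1],[-0.024,-0.032,0.02,0,1],[-0.024,-0.032,0.025,0,1],[-0.012,-0.016,0.02,0,1]]' >/dev/null
python3 shift.py '[[-0.01,-0.02,0,0,1],[0,0,0,0,1],[0,0,0,0,1]]'
python3 go.py .689 -.084 .069 90
```

```text
time: 2.35
ee_pos: [0.6534, -0.0281, 0.151]
eef_rot: [0.002, 1.0, 0.0, -0.001]
contact_force: [-0.1, 0.1, 0.1]
grip_width: 0.995
gripper_force: 0.0
t 2.35 turn -0.004 d [-0.0357 -0.0559  0.0819] rows 2.5 j [-0.21  0.65  1.42  0.    1.08 -1.78] F [-0.1  0.1  0.1] w 0.995 g 0.0
```

```bash

python3 shift.py '[[-0.018,-0.028,0,0,1],[-0.018,-0.028,0,0,1],[0,0,0,0,1],[0,0,0,0,1]]'
python3 go.py .689 -.084 .069 90
```

```text
time: 2.68
ee_pos: [0.6898, -0.0832, 0.1525]
eef_rot: [0.001, 1.0, 0.0, 0.001]
contact_force: [-0.5, 0.3, 1.0]
grip_width: 0.995
gripper_force: 0.0
t 2.6833 turn -0.002 d [ 0.0009 -0.0008  0.0835] rows 2.0 j [-0.28  0.7   1.31  0.    1.14 -1.85] F [-0.5  0.3  1. ] w 0.995 g 0.0
```

```bash

python3 shift.py '[[0,0,0.025,0,1],[0,0,0.03,0,1],[0,0,0.02,0,1],[0,0,0.008,0,1],[0,0,0,0,1]]'
python3 shift.py '[[0,0,0,0,0.5],[0,0,0,0,0.3],[0,0,0,0,0.3],[0,0,0,0,0.3],[0,0,0,0,0.3],[0,0,0,0,0.3]]' 15
python3 go.py .689 -.084 .069 90
```

```text
time: 3.1
ee_pos: [0.6868, -0.0807, 0.0667]
eef_rot: [-0.001, 1.0, 0.001, -0.003]
contact_force: [-0.7, -0.0, -0.1]
grip_width: 0.996
gripper_force: 0.0
time: 3.6
ee_pos: [0.6897, -0.0833, 0.0696]
eef_rot: [-0.0, 1.0, -0.0, 0.001]
contact_force: [0.2, -1.1, 0.4]
grip_width: 0.631
gripper_force: 0.2
t 3.6 turn 0.000 d [ 0.0007 -0.0007  0.0006] rows 0.0 j [-0.28  0.8   1.35 -0.    0.99 -1.85] F [ 0.2 -1.1  0.4] w 0.631 g 0.2
```

```bash

python3 shift.py '[[0,0,0,0,0.3],[0,0,0,0,0.3],[0,0,0,0,0.3],[0,0,0,0,0.3]]'
python3 shift.py '[[0,0,-0.005,0,0.3],[0,0,-0.01,0,0.3],[0,0,-0.02,0,0.3],[0,0,-0.02,0,0.3],[0,0,-0.02,0,0.3],[0,0,-0.02,0,0.3],[0,0,-0.02,0,0.3],[0,0,-0.02,0,0.3],[0,0,-0.005,0,0.3],[0,0,0,0,0.3]]'
python3 - <<'E'
from plant import bot, capture;import cv2
cv2.imwrite("pics/s1.png",capture("side")["color"][120:360,200:520,::-1])
E
python3 go.py .5441 -.2756 .20 93.3
```

```text
time: 3.93
ee_pos: [0.6899, -0.0835, 0.0694]
eef_rot: [-0.0, 1.0, -0.0, 0.001]
contact_force: [0.3, -1.4, 3.4]
grip_width: 0.589
gripper_force: 14.8
time: 4.77
ee_pos: [0.6904, -0.0832, 0.2111]
eef_rot: [-0.0, 1.0, -0.001, 0.002]
contact_force: [0.8, -0.9, -1.7]
grip_width: 0.587
gripper_force: 15.0
t 4.8167 turn -0.057 d [ 0.1561 -0.184   0.0091] rows 5.8 j [-0.28  0.64  1.26  0.    1.25 -1.85] F [ 0.  -0.8 -1.7] w 0.584 g 15.0
```

View pics/s1.png

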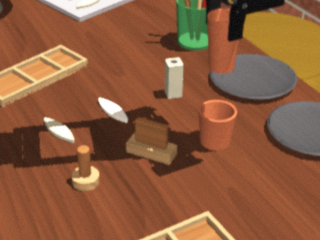

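The picture shows the narrow beaker held clear by the gripper (crop ~225,40) and the wide one left standing (217,125).

```bash

python3 shift.py '[[0.012,-0.014,0,-0.057,0.3],[0.024,-0.028,0,0,0.3],[0.028,-0.033,0,0,0.3],[0.028,-0.033,0,0,0.3],[0.028,-0.033,0,0,0.3],[0.024,-0.028,0,0,0.3],[0.012,-0.014,0,0,0.3],[0,0,0,0,0.3],[0,0,0,0,0.3]]'
python3 go.py .5441 -.2756 .0735 93.3
```

```text
time: 5.57
ee_pos: [0.5447, -0.2705, 0.2072]
eef_rot: [-0.027, 1.0, 0.001, -0.001]
contact_force: [0.4, -0.3, -1.0]
grip_width: 0.593
gripper_force: 15.0
t 5.5667 turn -0.003 d [ 0.0006 -0.0055  0.1337] rows 3.2 j [-0.64  0.52  1.49  0.    1.13 -2.27] F [ 0.4 -0.3 -1. ] w 0.593 g 15.0
```

```bash

python3 shift.py '[[0,-0.005,0.015,0,0.3],[0,0,0.03,0,0.3],[0,0,0.03,0,0.3],[0,0,0.025,0,0.3],[0,0,0.015,0,0.3],[0,0,0.01,0,0.3],[0,0,0.005,0,0.3],[0,0,0,0,0.3],[0,0,0,0,0.3]]'
python3 go.py .5441 -.2756 .0705 93.3
```

```text
time: 6.32
ee_pos: [0.5473, -0.275, 0.0792]
eef_rot: [-0.029, 1.0, -0.0, 0.0]
contact_force: [0.2, 0.1, -1.4]
grip_width: 0.586
gripper_force: 15.0
t 6.3167 turn 0.000 d [ 0.0032 -0.0005  0.0087] rows 0.2 j [-0.65  0.7   1.58  0.    0.87 -2.28] F [ 0.2  0.1 -1.4] w 0.586 g 15.0
```

```bash

python3 shift.py '[[0.003,0,0.003,0,0.3],[0,0,0.003,0,0.3],[0,0,0.001,0,0.3],[0,0,0.001,0,0.3],[0,0,0,0,0.3],[0,0,0,0,0.3]]'
python3 shift.py '[[0,0,0.001,0,0.3],[0,0,0,0,0.3],[0,0,0,0,0.3]]'
```

```text
time: 6.82
ee_pos: [0.5435, -0.2755, 0.071]
eef_rot: [-0.028, 1.0, -0.0, 0.0]
contact_force: [0.2, 0.6, -1.4]
grip_width: 0.583
gripper_force: 15.0
time: 7.07
ee_pos: [0.5439, -0.2757, 0.0704]
eef_rot: [-0.029, 1.0, -0.0, 0.0]
contact_force: [0.4, -0.1, 2.0]
grip_width: 0.586
gripper_force: 14.9
```

```bash

python3 shift.py '[[0,0,0,0,0.7],[0,0,0,0,0.8],[0,0,0,0,0.9],[0,0,0,0,1],[0,0,0,0,1],[0,0,-0.01,0,1],[0,0,-0.03,0,1],[0,0,-0.03,0,1],[0,0,-0.03,0,1],[0,0,0,0,1]]'
python3 go.py .6890 -.0835 .17 108.6
```

```text
time: 7.9
ee_pos: [0.547, -0.2779, 0.1769]
eef_rot: [-0.029, 1.0, -0.004, 0.005]
contact_force: [1.1, -1.1, 0.6]
grip_width: 0.998
gripper_force: 0.0
t 7.9 turn -0.267 d [-0.1965  0.139   0.0068] rows 5.8 j [-0.65  0.56  1.52 -0.    1.05 -2.28] F [ 1.1 -1.1  0.6] w 0.998 g 0.0
```

```bash

python3 shift.py '[[0,0,0,-0.09,1],[0,0,0,-0.09,1],[0,0,0,-0.087,1],[-0.018,0.013,0,0,1],[-0.032,0.0225,0,0,1],[-0.032,0.0225,0,0,1],[-0.032,0.0225,0,0,1],[-0.032,0.0225,0,0,1],[-0.032,0.0225,0,0,1],[-0.018,0.0135,0,0,1]]' >/dev/null
python3 shift.py '[[0,0,0.02,0,1],[0,0,0.02,0,1],[0,0,0,0,1],[0,0,0,0,1]]'
python3 go.py .689 -.0835 .030 108.6
```

```text
time: 9.07
ee_pos: [0.6838, -0.0807, 0.1286]
eef_rot: [-0.162, 0.987, 0.001, -0.002]
contact_force: [0.2, 0.8, -0.6]
grip_width: 0.999
gripper_force: 0.0
t 9.0667 turn -0.000 d [-0.0044 -0.0045  0.0986] rows 2.4 j [-0.28  0.72  1.34 -0.    1.09 -2.17] F [ 0.2  0.8 -0.6] w 0.999 g 0.0
```

```bash

python3 shift.py '[[-0.0044,-0.0045,0.01,0,1],[0,0,0.015,0,1],[0,0,0,0,1],[0,0,0,0,1]]'
python3 go.py .689 -.0835 .030 108.6
```

```text
time: 9.4
ee_pos: [0.6905, -0.0847, 0.1047]
eef_rot: [-0.161, 0.987, 0.0, -0.0]
contact_force: [-0.1, -0.2, -0.5]
grip_width: 0.996
gripper_force: 0.0
t 9.4 turn -0.001 d [0.001  0.0016 0.0747] rows 1.8 j [-0.28  0.75  1.33  0.    1.06 -2.18] F [-0.1 -0.2 -0.5] w 0.996 g 0.0
```

```bash

python3 shift.py '[[0.001,0.0016,0.015,0,1],[0,0,0.02,0,1],[0,0,0.02,0,1],[0,0,0.015,0,1],[0,0,0.005,0,1],[0,0,0,0,1]]'
python3 shift.py '[[0,0,0,0,0.6],[0,0,0,0,0.5],[0,0,0,0,0.4],[0,0,0,0,0.4],[0,0,0,0,0.4],[0,0,0,0,0.4],[0,0,0,0,0.4],[0,0,0,0,0.4]]' 18
python3 go.py .689 -.0835 .030 108.6
```

```text
time: 9.9
ee_pos: [0.6884, -0.0829, 0.0288]
eef_rot: [-0.161, 0.987, 0.0, -0.001]
contact_force: [-1.0, -0.2, -1.3]
grip_width: 1.002
gripper_force: 0.0
time: 10.57
ee_pos: [0.6905, -0.084, 0.0312]
eef_rot: [-0.161, 0.987, -0.001, 0.001]
contact_force: [1.3, -2.7, 6.0]
grip_width: 0.712
gripper_force: 18.0
t 10.5667 turn -0.000 d [0.0013 0.0009 0.0012] rows 0.0 j [-0.28  0.85  1.37 -0.    0.92 -2.18] F [ 1.3 -2.7  6. ] w 0.712 g 18.0
```

```bash

python3 shift.py '[[0,0,-0.005,0,0.4],[0,0,-0.015,0,0.4],[0,0,-0.025,0,0.4],[0,0,-0.03,0,0.4],[0,0,-0.025,0,0.4],[0,0,-0.015,0,0.4],[0,0,-0.005,0,0.4],[0,0,0,0,0.4]]'
python3 go.py .4149 .2409 .15 108.6
```

```text
time: 11.23
ee_pos: [0.6894, -0.0823, 0.1516]
eef_rot: [-0.162, 0.987, -0.0, 0.001]
contact_force: [-0.5, -0.4, -2.6]
grip_width: 0.708
gripper_force: 18.0
t 11.2333 turn -0.000 d [0.1571 0.3939 0.0011] rows 10.2 j [-0.28  0.7   1.31  0.    1.14 -2.18] F [-0.5 -0.4 -2.6] w 0.708 g 18.0
```

```bash

python3 shift.py '[[0.006,0.015,0,0,0.4],[0.012,0.030,0,0,0.4],[0.014,0.035,0,0,0.4],[0.014,0.035,0,0,0.4],[0.014,0.035,0,0,0.4],[0.014,0.035,0,0,0.4],[0.014,0.035,0,0,0.4],[0.014,0.035,0,0,0.4],[0.014,0.035,0,0,0.4],[0.014,0.035,0,0,0.4]]' >/dev/null
python3 shift.py '[[0.012,0.030,0,0,0.4],[0.010,0.025,0,0,0.4],[0.005,0.014,0,0,0.4],[0,0,0,0,0.4],[0,0,0,0,0.4],[0,0,0,0,0.4]]'
python3 go.py .4149 .2409 .045 108.6
```

```text
time: 12.57
ee_pos: [0.4148, 0.2403, 0.1492]
eef_rot: [-0.161, 0.987, -0.0, -0.001]
contact_force: [-0.2, 0.0, -2.7]
grip_width: 0.712
gripper_force: 18.0
t 12.5667 turn -0.000 d [-0.0004  0.0006  0.1042] rows 2.5 j [ 0.29  0.45  1.86 -0.    0.83 -1.6 ] F [-0.2  0.  -2.7] w 0.712 g 18.0
```

Bottom touches the floor at TCP ≈ 0.037.

```bash

python3 shift.py '[[0,0,0.01,0,0.4],[0,0,0.02,0,0.4],[0,0,0.025,0,0.4],[0,0,0.025,0,0.4],[0,0,0.015,0,0.4],[0,0,0.009,0,0.4],[0,0,0.003,0,0.4],[0,0,0,0,0.4],[0,0,0,0,0.4]]'
python3 shift.py '[[0,0,0.002,0,0.4],[0,0,0.001,0,0.4],[0,0,0.001,0,0.4],[0,0,0.001,0,0.4],[0,0,0,0,0.4],[0,0,0,0,0.4]]'
```

```text
time: 13.32
ee_pos: [0.4157, 0.2404, 0.0432]
eef_rot: [-0.161, 0.987, 0.0, 0.001]
contact_force: [-0.0, 0.3, -1.7]
grip_width: 0.711
gripper_force: 18.0
time: 13.82
ee_pos: [0.4148, 0.2407, 0.038]
eef_rot: [-0.161, 0.987, 0.0, 0.0]
contact_force: [0.9, -0.4, -3.4]
grip_width: 0.71
gripper_force: 18.0
```

```bash

python3 shift.py '[[0,0,0.001,0,0.4],[0,0,0.0005,0,0.4],[0,0,0,0,0.4],[0,0,0,0,0.4]]'
```

```text
time: 14.15
ee_pos: [0.4149, 0.2406, 0.037]
eef_rot: [-0.161, 0.987, -0.0, 0.0]
contact_force: [-0.2, -0.0, 4.9]
grip_width: 0.709
gripper_force: 18.1
```

```bash

python3 shift.py '[[0,0,0,0,0.8],[0,0,0,0,0.9],[0,0,0,0,1],[0,0,0,0,1],[0,0,0,0,1],[0,0,-0.01,0,1],[0,0,-0.03,0,1],[0,0,-0.04,0,1],[0,0,-0.03,0,1],[0,0,0,0,1]]'
python3 go.py .6955 .0785 .12 74.5
```

```text
time: 14.98
ee_pos: [0.4184, 0.2419, 0.152]
eef_rot: [-0.162, 0.987, 0.001, 0.006]
contact_force: [0.5, 0.0, 0.9]
grip_width: 1.0
gripper_force: 0.0
t 14.9833 turn 0.595 d [-0.3104 -0.0836  0.0346] rows 7.8 j [ 0.29  0.44  1.86  0.    0.82 -1.6 ] F [0.5 0.  0.9] w 1.000 g 0.0
```

```bash

python3 shift.py '[[0,0,0,0.119,1],[0,0,0,0.119,1],[0,0,0,0.119,1],[0,0,0,0.119,1],[0,0,0,0.119,1],[-0.017,-0.004,0,0,1],[-0.034,-0.009,0,0,1],[-0.034,-0.009,0,0,1],[-0.034,-0.009,0,0,1],[-0.034,-0.009,0,0,1]]' >/dev/null
python3 shift.py '[[-0.034,-0.009,0,0,1],[-0.034,-0.009,0,0,1],[-0.034,-0.009,0,0,1],[-0.034,-0.009,0,0,1],[-0.017,-0.006,0.015,0,1],[0,0,0.02,0,1],[0,0,0,0,1],[0,0,0,0,1],[0,0,0,0,1]]'
python3 go.py .6955 .0785 .030 74.5
```

```text
time: 16.57
ee_pos: [0.687, 0.0803, 0.1116]
eef_rot: [0.135, 0.991, -0.0, -0.001]
contact_force: [-0.1, 0.5, 0.2]
grip_width: 1.001
gripper_force: 0.0
t 16.5667 turn 0.000 d [-0.0087  0.0006  0.0816] rows 2.0 j [-0.04  0.74  1.34  0.    1.06 -1.35] F [-0.1  0.5  0.2] w 1.001 g 0.0
```

```bash

python3 shift.py '[[-0.0087,0.0006,0.01,0,1],[0,0,0.025,0,1],[0,0,0.025,0,1],[0,0,0.015,0,1],[0,0,0.006,0,1],[0,0,0,0,1],[0,0,0,0,0.6]]' >/dev/null
python3 shift.py '[[0,0,0,0,0.4],[0,0,0,0,0.2],[0,0,0,0,0.1],[0,0,0,0,0.1],[0,0,0,0,0.1],[0,0,0,0,0.1],[0,0,0,0,0.1],[0,0,0,0,0.1],[0,0,0,0,0.1]]' 15
python3 go.py .6955 .0785 .030 74.5
```

```text
time: 17.9
ee_pos: [0.6962, 0.0779, 0.0303]
eef_rot: [0.135, 0.991, -0.0, -0.0]
contact_force: [-0.5, 0.5, -0.2]
grip_width: 0.325
gripper_force: 1.3
t 17.9 turn -0.000 d [0.0009 0.0004 0.0003] rows 0.0 j [-0.05  0.86  1.35 -0.    0.94 -1.35] F [-0.5  0.5 -0.2] w 0.325 g 1.3
```

```bash

python3 shift.py '[[0,0,0,0,0.1],[0,0,0,0,0.1],[0,0,-0.01,0,0.1],[0,0,-0.02,0,0.1],[0,0,-0.025,0,0.1],[0,0,-0.02,0,0.1],[0,0,-0.01,0,0.1],[0,0,0,0,0.1]]'
python3 shift.py '[[0,0,0,-0.119,0.1],[0,0,0,-0.119,0.1],[0,0,0,-0.119,0.1],[0,0,0,-0.119,0.1],[0,0,0,-0.119,0.1],[0,0,0,0,0.1]]'
python3 go.py .5456 .2851 .11 108.6
```

```text
time: 18.57
ee_pos: [0.6983, 0.078, 0.1189]
eef_rot: [0.135, 0.991, 0.0, 0.003]
contact_force: [0.6, 0.2, -1.7]
grip_width: 0.322
gripper_force: 14.9
time: 19.07
ee_pos: [0.6951, 0.078, 0.1136]
eef_rot: [-0.162, 0.987, 0.0, -0.002]
contact_force: [0.1, 0.3, -0.4]
grip_width: 0.322
gripper_force: 14.9
t 19.0667 turn 0.002 d [0.0757 0.2439 0.0041] rows 6.1 j [-0.05  0.75  1.31 -0.    1.08 -1.94] F [ 0.1  0.3 -0.4] w 0.322 g 14.9
```

```bash

python3 shift.py '[[0.005,0.015,0,0,0.1],[0.009,0.03,0,0,0.1],[0.011,0.035,0,0,0.1],[0.011,0.035,0,0,0.1],[0.011,0.035,0,0,0.1],[0.011,0.035,0,0,0.1],[0.009,0.03,0,0,0.1],[0.006,0.02,0,0,0.1],[0.002,0.008,0,0,0.1],[0,0,0,0,0.1]]' >/dev/null
python3 shift.py '[[0,0,0,0,0.1],[0,0,0,0,0.1]]'
python3 go.py .5456 .2851 .042 108.6
```

```text
time: 20.07
ee_pos: [0.5488, 0.2835, 0.1153]
eef_rot: [-0.161, 0.987, -0.0, 0.0]
contact_force: [-0.1, -0.1, -1.9]
grip_width: 0.323
gripper_force: 14.9
t 20.0667 turn -0.002 d [0.0026 0.0025 0.0733] rows 1.8 j [ 0.3   0.65  1.54 -0.    0.95 -1.6 ] F [-0.1 -0.1 -1.9] w 0.323 g 14.9
```

```bash

python3 shift.py '[[0.0026,0.0025,0.01,0,0.1],[0,0,0.02,0,0.1],[0,0,0.02,0,0.1],[0,0,0.015,0,0.1],[0,0,0.007,0,0.1],[0,0,0.002,0,0.1],[0,0,0,0,0.1],[0,0,0,0,0.1]]'
python3 shift.py '[[0,0,0.002,0,0.1],[0,0,0.001,0,0.1],[0,0,0.001,0,0.1],[0,0,0,0,0.1],[0,0,0,0,0.1]]'
```

```text
time: 20.73
ee_pos: [0.5453, 0.2858, 0.0418]
eef_rot: [-0.161, 0.987, 0.0, 0.001]
contact_force: [-0.0, 0.3, -0.8]
grip_width: 0.324
gripper_force: 14.9
time: 21.15
ee_pos: [0.5446, 0.2861, 0.0376]
eef_rot: [-0.161, 0.987, 0.0, 0.0]
contact_force: [-0.5, 0.3, -1.8]
grip_width: 0.319
gripper_force: 14.9
```

```bash

python3 shift.py '[[0,0,0.001,0,0.1],[0,0,0.0005,0,0.1],[0,0,0,0,0.1],[0,0,0,0,0.1]]'
```

```text
time: 21.48
ee_pos: [0.5447, 0.2861, 0.0362]
eef_rot: [-0.161, 0.987, 0.0, 0.0]
contact_force: [-0.5, -0.6, 2.0]
grip_width: 0.319
gripper_force: 14.9
```

```bash

python3 shift.py '[[0,0,0,0,0.45],[0,0,0,0,0.6],[0,0,0,0,0.7],[0,0,0,0,0.7],[0,0,-0.01,0,0.7],[0,0,-0.03,0,0.7],[0,0,-0.04,0,0.7],[0,0,-0.03,0,0.7],[0,0,0,0,0.7],[0,0,0,0,0.7]]'
python3 go.py .4495 -.081 .10 108.6
```

```text
time: 22.32
ee_pos: [0.5461, 0.2865, 0.1489]
eef_rot: [-0.161, 0.987, 0.0, 0.003]
contact_force: [-0.4, -0.6, -0.5]
grip_width: 0.697
gripper_force: 0.0
t 22.3167 turn -0.000 d [ 0.2091 -0.3175  0.0477] rows 9.2 j [ 0.3   0.6   1.53 -0.    1.01 -1.59] F [-0.4 -0.6 -0.5] w 0.697 g 0.0
```

```bash

python3 shift.py '[[0.011,-0.017,0,0,0.7],[0.022,-0.033,0,0,0.7],[0.022,-0.033,0,0,0.7],[0.022,-0.033,0,0,0.7],[0.022,-0.033,0,0,0.7],[0.022,-0.033,0,0,0.7],[0.022,-0.033,0,0,0.7],[0.022,-0.033,0,0,0.7],[0.022,-0.033,0,0,0.7],[0.015,-0.024,0.01,0,0.7]]' >/dev/null
python3 shift.py '[[0.007,-0.0125,0.03,0,0.7],[0,0,0,0,0.7],[0,0,0,0,0.7],[0,0,0,0,0.7]]'
python3 go.py .4495 -.081 .030 108.6
```

```text
time: 23.48
ee_pos: [0.4469, -0.0808, 0.1056]
eef_rot: [-0.161, 0.987, 0.001, -0.001]
contact_force: [-0.2, -0.5, 0.6]
grip_width: 0.697
gripper_force: 0.0
t 23.4833 turn -0.000 d [-0.0025 -0.0012  0.0756] rows 1.8 j [-0.43  0.51  1.96  0.    0.68 -2.32] F [-0.2 -0.5  0.6] w 0.697 g 0.0
```

```bash

python3 shift.py '[[-0.0025,-0.0012,0.01,0,0.7],[0,0,0.025,0,0.7],[0,0,0.025,0,0.7],[0,0,0.015,0,0.7],[0,0,0,0,0.7],[0,0,0,0,0.5],[0,0,0,0,0.3],[0,0,0,0,0.1],[0,0,0,0,0],[0,0,0,0,0]]' 15 >/dev/null
python3 shift.py '[[0,0,0,0,0],[0,0,0,0,0],[0,0,0,0,0],[0,0,0,0,0]]'
python3 go.py .4495 -.081 .030 108.6
```

```text
time: 24.65
ee_pos: [0.4506, -0.0822, 0.0311]
eef_rot: [-0.161, 0.987, -0.0, 0.0]
contact_force: [-0.1, -0.1, 2.7]
grip_width: 0.225
gripper_force: 15.0
t 24.65 turn -0.001 d [0.0007 0.0015 0.0011] rows 0.0 j [-0.43  0.67  1.99 -0.    0.48 -2.32] F [-0.1 -0.1  2.7] w 0.225 g 15.0
```

```bash

python3 shift.py '[[0,0,-0.01,0,0],[0,0,-0.025,0,0],[0,0,-0.03,0,0],[0,0,-0.03,0,0],[0,0,-0.02,0,0],[0,0,-0.005,0,0],[0,0,0,0,0]]'
python3 go.py .4869 .2652 .15 108.6
```

```text
time: 25.23
ee_pos: [0.451, -0.0822, 0.1519]
eef_rot: [-0.161, 0.987, -0.001, 0.001]
contact_force: [0.4, 0.5, -0.9]
grip_width: 0.228
gripper_force: 15.0
t 25.2333 turn -0.000 d [-0.1448  0.3178  0.0016] rows 8.4 j [-0.42  0.42  1.91  0.    0.8  -2.32] F [ 0.4  0.5 -0.9] w 0.228 g 15.0
```

```bash

python3 shift.py '[[-0.007,0.015,0,0,0],[-0.014,0.03,0,0,0],[-0.016,0.035,0,0,0],[-0.016,0.035,0,0,0],[-0.016,0.035,0,0,0],[-0.016,0.035,0,0,0],[-0.016,0.035,0,0,0],[-0.016,0.035,0,0,0],[-0.014,0.03,0,0,0],[-0.009,0.02,0,0,0]]' >/dev/null
python3 shift.py '[[-0.005,0.0128,0,0,0],[0,0,0,0,0],[0,0,0,0,0],[0,0,0,0,0]]'
python3 go.py .4869 .2652 .045 108.6
```

```text
time: 26.4
ee_pos: [0.4856, 0.2642, 0.1497]
eef_rot: [-0.161, 0.987, -0.0, -0.001]
contact_force: [0.2, -0.1, -0.5]
grip_width: 0.226
gripper_force: 15.0
t 26.4 turn -0.001 d [-0.0019  0.0006  0.1047] rows 2.5 j [ 0.3   0.53  1.68 -0.    0.93 -1.6 ] F [ 0.2 -0.1 -0.5] w 0.226 g 15.0
```

```bash

python3 shift.py '[[-0.0019,0.0006,0.01,0,0],[0,0,0.025,0,0],[0,0,0.03,0,0],[0,0,0.025,0,0],[0,0,0.012,0,0],[0,0,0.003,0,0],[0,0,0,0,0],[0,0,0,0,0]]'
python3 shift.py '[[0,0,0.003,0,0],[0,0,0.002,0,0],[0,0,0.002,0,0],[0,0,0.001,0,0],[0,0,0,0,0],[0,0,0,0,0]]'
```

```text
time: 27.07
ee_pos: [0.4887, 0.2661, 0.0461]
eef_rot: [-0.161, 0.987, 0.0, 0.0]
contact_force: [0.6, -0.0, -0.1]
grip_width: 0.225
gripper_force: 15.0
time: 27.57
ee_pos: [0.4881, 0.2668, 0.038]
eef_rot: [-0.161, 0.987, 0.0, 0.0]
contact_force: [0.7, -0.1, -2.1]
grip_width: 0.222
gripper_force: 15.0
```

```bash

python3 shift.py '[[0,0,0.0008,0,0],[0,0,0.0005,0,0],[0,0,0,0,0],[0,0,0,0,0]]'
python3 shift.py '[[0,0,0,0,0.3],[0,0,0,0,0.45],[0,0,0,0,0.6],[0,0,0,0,0.6],[0,0,-0.01,0,0.6],[0,0,-0.03,0,0.6],[0,0,-0.04,0,0.6],[0,0,-0.03,0,0.6],[0,0,0,0,0.6]]'
python3 go.py .5754 -.0632 .10 38.5
```

```text
time: 27.9
ee_pos: [0.4883, 0.2668, 0.0371]
eef_rot: [-0.161, 0.987, 0.0, 0.0]
contact_force: [-0.3, -0.8, 4.6]
grip_width: 0.223
gripper_force: 15.0
time: 28.65
ee_pos: [0.4922, 0.2682, 0.1531]
eef_rot: [-0.162, 0.987, 0.001, 0.006]
contact_force: [1.3, -0.2, 0.2]
grip_width: 0.599
gripper_force: 0.0
t 28.65 turn 1.223 d [-0.3109 -0.1418  0.0529] rows 8.3 j [ 0.3   0.53  1.67  0.    0.93 -1.6 ] F [ 1.3 -0.2  0.2] w 0.599 g 0.0
```

```bash

python3 shift.py '[[0,0,0,0.1223,0.6],[0,0,0,0.1223,0.6],[0,0,0,0.1223,0.6],[0,0,0,0.1223,0.6],[0,0,0,0.1223,0.6],[0,0,0,0.1223,0.6],[0,0,0,0.1223,0.6],[0,0,0,0.1223,0.6],[0,0,0,0.1223,0.6],[0,0,0,0.1223,0.6]]' >/dev/null
python3 shift.py '[[-0.016,-0.007,0,0,0.6],[-0.034,-0.0155,0,0,0.6],[-0.034,-0.0155,0,0,0.6],[-0.034,-0.0155,0,0,0.6],[-0.034,-0.0155,0,0,0.6],[-0.034,-0.0155,0,0,0.6],[-0.034,-0.0155,0,0,0.6],[-0.034,-0.0155,0,0,0.6],[-0.034,-0.0155,0,0,0.6],[-0.023,-0.0108,0.01,0,0.6]]' >/dev/null
python3 shift.py '[[0,0,0.035,0,0.6],[0,0,0,0,0.6],[0,0,0,0,0.6],[0,0,0,0,0.6]]'
python3 go.py .5754 -.0632 .030 38.5
```

```text
time: 30.65
ee_pos: [0.5703, -0.0641, 0.102]
eef_rot: [0.434, 0.901, 0.0, -0.001]
contact_force: [-0.2, -0.6, 0.4]
grip_width: 0.604
gripper_force: 0.0
t 30.65 turn 0.001 d [-0.0025  0.0046  0.072 ] rows 1.7 j [-0.31  0.62  1.67  0.    0.85 -0.98] F [-0.2 -0.6  0.4] w 0.604 g 0.0
```

```bash

python3 shift.py '[[-0.0025,0.0046,0.01,0,0.6],[0,0,0.025,0,0.6],[0,0,0.025,0,0.6],[0,0,0.012,0,0.6],[0,0,0,0,0.6],[0,0,0,0,0.4],[0,0,0,0,0.2],[0,0,0,0,0],[0,0,0,0,0],[0,0,0,0,0]]' 15 >/dev/null
python3 shift.py '[[0,0,0,0,0],[0,0,0,0,0],[0,0,0,0,0],[0,0,0,0,0]]'
python3 go.py .5754 -.0632 .030 38.5
```

```text
time: 31.82
ee_pos: [0.5761, -0.0642, 0.0299]
eef_rot: [0.434, 0.901, 0.0, 0.0]
contact_force: [-1.0, -0.5, 2.5]
grip_width: 0.163
gripper_force: 15.0
t 31.8167 turn 0.000 d [ 0.0012  0.0001 -0.0001] rows 0.0 j [-0.3   0.75  1.68 -0.    0.71 -0.98] F [-1.  -0.5  2.5] w 0.163 g 15.0
```

```bash

python3 shift.py '[[0,0,-0.01,0,0],[0,0,-0.025,0,0],[0,0,-0.03,0,0],[0,0,-0.03,0,0],[0,0,-0.02,0,0],[0,0,-0.005,0,0],[0,0,0,0,0]]' >/dev/null
python3 shift.py '[[0,0,0,-0.1195,0],[0,0,0,-0.1195,0],[0,0,0,-0.1195,0],[0,0,0,-0.1195,0],[0,0,0,-0.1195,0],[0,0,0,-0.1195,0],[0,0,0,-0.1195,0],[0,0,0,-0.1195,0],[0,0,0,0,0]]'
python3 go.py .4573 -.2806 .15 93.3
```

```text
time: 33.15
ee_pos: [0.5745, -0.0636, 0.1474]
eef_rot: [-0.03, 1.0, 0.001, -0.002]
contact_force: [-0.0, -1.2, -0.4]
grip_width: 0.161
gripper_force: 15.0
t 33.15 turn 0.002 d [ 0.1295 -0.2098 -0.0024] rows 5.9 j [-0.3   0.56  1.62 -0.    0.96 -1.93] F [-0.  -1.2 -0.4] w 0.161 g 15.0
```

```bash

python3 shift.py '[[0.01,-0.016,0,0,0],[0.018,-0.029,0,0,0],[0.02,-0.033,0,0,0],[0.02,-0.033,0,0,0],[0.02,-0.033,0,0,0],[0.02,-0.033,0,0,0],[0.015,-0.023,0,0,0],[0.0065,-0.01,0,0,0],[0,0,0,0,0],[0,0,0,0,0]]'
python3 go.py .4573 -.2806 .045 93.3
```

```text
time: 33.98
ee_pos: [0.4582, -0.2804, 0.1487]
eef_rot: [-0.027, 1.0, 0.001, -0.001]
contact_force: [0.5, 0.7, -0.5]
grip_width: 0.159
gripper_force: 15.0
t 33.9833 turn -0.003 d [ 0.0008 -0.0003  0.1037] rows 2.5 j [-0.76  0.51  1.72  0.    0.91 -2.38] F [ 0.5  0.7 -0.5] w 0.159 g 15.0
```

```bash

python3 shift.py '[[0.0008,0,0.01,-0.002,0],[0,0,0.025,0,0],[0,0,0.03,0,0],[0,0,0.025,0,0],[0,0,0.012,0,0],[0,0,0.002,0,0],[0,0,0,0,0],[0,0,0,0,0]]'
python3 shift.py '[[0,0,0.003,0,0],[0,0,0.002,0,0],[0,0,0.001,0,0],[0,0,0.001,0,0],[0,0,0,0,0],[0,0,0,0,0]]'
```

```text
time: 34.65
ee_pos: [0.4586, -0.2804, 0.0457]
eef_rot: [-0.03, 1.0, -0.0, 0.0]
contact_force: [-0.5, 0.9, -0.9]
grip_width: 0.16
gripper_force: 15.0
time: 35.15
ee_pos: [0.4578, -0.2813, 0.0387]
eef_rot: [-0.029, 1.0, -0.0, 0.0]
contact_force: [0.3, 0.1, -1.3]
grip_width: 0.162
gripper_force: 15.0
```

```bash

python3 shift.py '[[0,0,0.0012,0,0],[0,0,0.001,0,0],[0,0,0.0006,0,0],[0,0,0,0,0],[0,0,0,0,0]]'
```

```text
time: 35.57
ee_pos: [0.4578, -0.2813, 0.0359]
eef_rot: [-0.03, 1.0, -0.0, 0.0]
contact_force: [-0.9, 0.1, 2.6]
grip_width: 0.161
gripper_force: 15.0
```

```bash

python3 shift.py '[[0,0,0,0,0.25],[0,0,0,0,0.4],[0,0,0,0,0.5],[0,0,0,0,0.5],[0,0,-0.01,0,0.5],[0,0,-0.03,0,0.5],[0,0,-0.04,0,0.5],[0,0,-0.04,0,0.5],[0,0,-0.03,0,0.5],[0,0,0,0,0.5]]' >/dev/null
python3 shift.py '[[0,0.02,0,0,0.5],[0,0.04,0,0,0.5],[0,0.04,0,0,0.5],[0,0.04,0,0,0.5],[0,0.04,0,0,0.5],[0,0.04,0,0,0.5],[0,0.03,0,0,0.5],[0,0.01,0,0,0.5],[0,0,0,0,0.5],[0,0,0,0,0.5]]'
python3 - <<'E'
from plant import bot, capture;import cv2
cv2.imwrite("pics/t2.png",capture("top")["color"][:,:,::-1])
cv2.imwrite("pics/s2.png",capture("side")["color"][:,:,::-1])
t=cv2.imread("pics/t2.png")
cv2.imwrite("pics/c3.png",cv2.hconcat([cv2.resize(t[205:355,a:b],None,fx=3.6,fy=3.6,interpolation=cv2.INTER_CUBIC) for a,b in((115,220),(425,520))]))
E
```

```text
time: 37.23
ee_pos: [0.4428, -0.0219, 0.1859]
eef_rot: [-0.03, 1.0, -0.0, 0.0]
contact_force: [-0.5, 0.0, -0.4]
grip_width: 0.499
gripper_force: 0.0
```

View pics/c3.png

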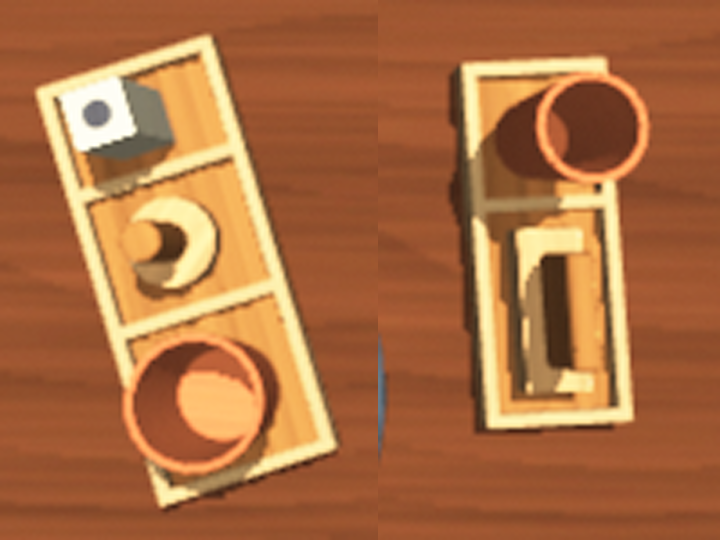

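View pics/s2.png

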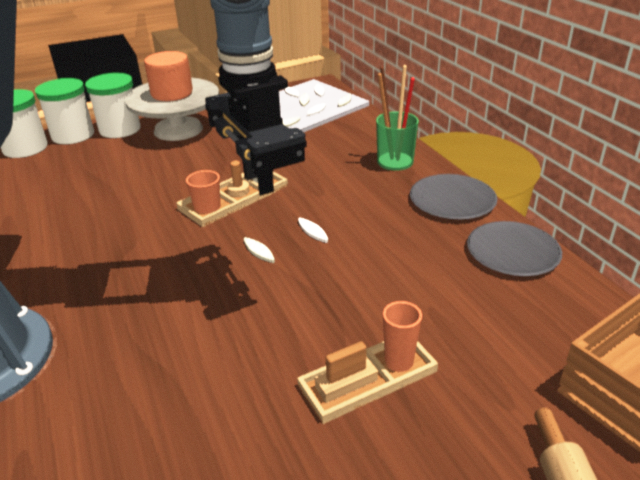

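All five stand in their bays and the leaves are untouched. In the crop I read the narrow rim at (593,127), wide rim at (195,404), post top at (97,113), round handle at (140,241) and bar block at about (554,311). Checking these against the tolerances:

```bash
python3 - <<'E'
from h import *
t=pickle.load(open("top.pkl","rb"))
T={3:((.4736,.2608),18.64,115),2:((.4912,-.2787),3.34,425)}
for n,k,uv,z in(("wide",3,(195,404),.071),("round",3,(140,241),.074),("roundblk",3,(176,243),.022),("post",3,(97,113),.078),("bar",2,(176,311),.026),("narrow",2,(215,127),.096)):
    c,y,x0=T[k]; d=world(t,crop([uv],3.6,x0,205),z)[0]-c; a=np.radians(y)
    print(n,np.round([d@[np.cos(a),np.sin(a)],d@[-np.sin(a),np.cos(a)]],4))
E
```

```text
wide [-0.0645  0.0007]
round [0.014  0.0023]
roundblk [ 0.0128 -0.    ]
post [0.0757 0.0031]
bar [-0.0336  0.0021]
narrow [0.0516 0.0003]
```

All are within tolerance and standing upright, so I'm handing in.

```bash
python3 -c "
from plant import bot, capture
print(bot.job_done())"
```

```text
the job is handed in; nothing more can be done
None
```

I handed the job in at about 37 s: all five things stand released in their own bays, measured within 3 mm of the bay centres in the final top picture, and the leaves were not touched; no verdict was returned.

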